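Set and clamp the fence of a creasing jig

TASK

Set the creasing jig for the next box: slide the loose aluminium fence along its slots until it bears lightly against the red stop (a definite touch of a few newtons, never a hard push), let go of it there, then swing the orange-ended clamp lever round until it is fully home so that the fence is locked touching the red stop. Leave the other things on the table alone.

Things in the scene. Friction and masses are not known exactly. Their poses are not given: they have to be found in the camera images.
- jig: Grey jig board, 170 (its x) x 300 (its y) x 12 mm, fixed to the table; origin under its centre. The fence slides along the board's y axis, 46 mm either way from y = 0. Two bolts stand at y = 0: plain guide bolt at x = -40 mm (head tops out 26 mm above the table) and clamp bolt at x = +40 mm. Stops and fence lie on it.
- fence: Loose aluminium fence, 0.35 kg, on the board, axes parallel to the board's (slots have 1 mm side play). Foot plate 116 (x) x 134 (y) x 6 mm with two slots along y for the bolts, and an upright rail at its +y end. Origin: centre of the foot's underside, 12 mm above the table. Its outer ends: y = -67 mm (foot edge) and y = +67 mm (rail face). It slides against a few newtons of friction; bolt heads stop it lifting.
- fence_rail (a point): Centre of the top edge of the fence's upright rail: rail 150 mm long along the fence's x, 8 mm thick along y (fence y = +59 to +67 mm), top 72 mm above the table. The part to grip, across its thickness at its middle, above the stops (22 mm).
- stop_red: Red stop block fixed on the board, 30 (x) x 20 (y) x 10 mm, rigid, top 22 mm above the table, origin under its centre, axes parallel to the board's. It stands beyond one end of the fence, on the board's +y or -y side; fence and stop touch when their origins are 77 mm apart in y. Fence and stop must never press on each other with more than 20 N.
- stop_blue: Blue stop block, same size, beyond the other end of the fence; for another box size, not used now.
- clamp_lever (a joint): Clamp lever angle about the vertical axis of the clamp bolt. 0: it points along the board's -y; grows counterclockwise seen from above; 1.5 rad: fully home on its end stop, pointing nearly along +x. Starts between 0 and 0.35. From about 0.5 rad it presses a sprung washer on the fence's foot. Swinging takes about 3 N at the post, 5 N near the end; it stays where left.
- lever_post (a point): Centre of the top of the orange upright post at the end of the clamp lever: 16 mm in diameter, 65 mm from the clamp bolt's axis, top 74 mm above the table. The black lever bar below it is 12 mm wide, its top 48 mm above the table, so the post is free above 48 mm. Push it sideways or hold it.
- tape_reel: bystander: reel of cotton tape, 88 mm across, 105 mm tall; origin under its centre
- sample_tin: bystander: green tin, 94x134x37 mm; origin under its centre
- bone_folder: bystander: cream bone folder, 23x154x8 mm; origin under its centre
- loupe: bystander: black eyepiece loupe, 40 mm across, 28 mm tall; origin under its centre
Not all that is in view belongs to the job. Of the things like the fence, leave any that is black; of the rest the smaller one is meant.

How it is judged:
On the way, in this order (a step that is already met when the one before it is completed fails the run):
1. the fence bears on the red stop (over 2 N) while the clamp is still open (lever under 0.5 rad) (contact force between fence and stop_red above 2 N and value of joint clamp_lever below 0.5 rad), for 0.2 s.
2. the lever is fully home with the fence still at the red stop (value of joint clamp_lever above 1.42 rad and (y of stop_red in the frame of fence between 0.07 and 0.0787 m or y of stop_red in the frame of fence between -0.0787 and -0.07 m)), for 0.2 s.
At the end, for the whole second after the job is handed in: The fence rests at the red stop with a gap under 1.7 mm, the clamp lever is within 0.08 rad of its end stop (fully home), and the fence is at rest (all of step 2 and linear speed of fence below 0.005 m/s); the robot touches nothing.
It fails at once if the fence is pushed against the red stop with more than 20 N (contact force between fence and stop_red above 20 N).
It fails at once if the tape reel is moved more than 20 mm (distance of tape_reel from where it was at the start of the episode above 0.02 m).
It fails at once if the sample tin is moved more than 20 mm (distance of sample_tin from where it was at the start of the episode above 0.02 m).
It fails at once if the bone folder is moved more than 20 mm (distance of bone_folder from where it was at the start of the episode above 0.02 m).
It fails at once if the loupe is moved more than 20 mm (distance of loupe from where it was at the start of the episode above 0.02 m).
It also fails if it takes over 64 s, if anything falls off the work surface, if the arm or the gripper's body presses on something with over 40 N, if the wrist force passes 120 N, or if a joint passes its speed limit or range.

ROBOT

A 7-joint arm with a two-finger parallel gripper is mounted at the origin on the work surface; the furniture and walls round the work are solid. World frame = base frame: x ahead of the robot, y to its left, z up, the work surface at z = 0. Lengths are in m, angles in rad, forces in N, time in s.
With the tool pointing down it reaches from about 0.35 to 0.9 m from the base axis. Payload 8.1 kg.
Tool frame: the origin (TCP) lies at the very end of the fingers, on their centre line; the grasp point (between the pads) lies 19 mm behind it (tcp_to_grasp is the distance from the TCP to the grasp point, in m); y points along the fingers, x is the direction in which the jaws open and shut, and the axes are right-handed (so a half turn about y gives the same grasp; the last joint's range is limited). The gripper opens to 92 mm and grips with 3 to 60 N. Pads are 19 mm wide; open, the fingers measure 130 mm over their backs; the gripper's body (75 mm by 190 mm) begins 47 mm behind the grasp point.
Start: joints at [1.123, 0.434, 0.025, 1.573, -0.012, 1.134, -0.075], TCP at [0.211, -0.588, 0.227] pointing down, gripper open.
Joint ranges: [-2.62, 2.62], [-0.44, 2.09], [-1.27, 1.32], [0.08, 2.57], [-1.32, 4.46], [0.12, 2], [-2.74, 2.74]. Speed limits (rad/s): [2.22, 2.22, 3.01, 3.01, 3.14, 3.14, 3.14].

INTERFACE

Orientations are given as [roll, pitch, yaw] about the fixed x, y, z axes, in that order (R = Rz(yaw) Ry(pitch) Rx(roll)).
In Python, from station import * gives the robot as it stands.
- The arm moves only by the shell command python3 -m jog 'ROWS' [FORCE]. ROWS is JSON, a list of rows, each an object of numbers: "hand": the closure, from 0 (fully open) to 1 (shut); "x", "y", "z": the shift along the world's x, y, z in units of 30 mm (1.0 is 30 mm); "turn": the turn about the world's z in rad. A call has exactly 8 rows; each row is the pose to reach, as a shift and turn from the pose commanded when the call began; what a row does not reach only later rows make up. A row lasts 1/10 s, in which the tool goes at most 50 mm and 8.59 degrees, less where a joint would pass 70% of its speed; a pose out of reach is approached as far as the arm can. A call with a gripper value outside its range is refused whole. The fingers move at their own pace and stop on an object; FORCE is the grip in N (left out, the last holds). Time passes only in rows, so rows that repeat a pose let the fingers close, or fill a call up. It gives the time, the measured TCP pose, the force and the opening at its end, in the units of the state.
- observe(): the state, without advancing time (a new reading comes with each control period).
- camera(name): name is "side" or "top" or "wrist"; returns (picture, depth): 384x512x3 uint8, red, green, blue; 384x512 float32, m along the optical axis (not along the pixel's ray), 0 where there is no reading.
- camera_params(name): a dict with "fx", "fy", "cx", "cy" (pixels), "pose" (4x4, takes a point from camera to world coordinates); the wrist camera has in their place "hand_eye" (4x4, takes a point from camera to tool coordinates, whose origin is the TCP and whose axes are the tool frame's). Camera axes: x right, y down, z forward; pixel columns grow to the right and rows downward; lengths in m; the calibration is good to about 2 mm. A picture is of the moment at which its call begins: read the wrist's pose just before it. camera_params takes no time and is no camera call.
- close_job(): hands the job in, once; it reports no verdict.
The state is a dict: "t": time; "q": joint angles; "joint_velocities": joint speeds; "effort": joint torques, N m; "eef_pos": TCP position; "ee_rot": TCP orientation; "wrist_force": force on the tool from outside, world axes, zero at the start; "moment": the same for the moment, N m; "opening": opening from 0.0 (shut) to 1.0 (fully open).
Only numpy, scipy, OpenCV 4.12 (cv2) and the standard library are available. Lean on these libraries where they do the work, as an engineer would, in place of code of your own. Each camera call takes 0.05 s, during which the arm holds its last target.

## Working session

There is one attempt and no reset: what is moved stays moved. The work goes in short steps, Python scripts to look and compute and a shell command to move; the robot and the scene stay as the last step left them, time stands still between calls to the robot, and variables do not carry over. Pictures are saved under pics/ and viewed, and the job is handed in when it is done.

```bash
ls; mkdir -p pics
python3 - <<'E'
from station import *
import cv2,numpy as np
s=observe();print(s)
for n in("top","side"):
    p,d=camera(n);cv2.imwrite(f"pics/{n}0.png",cv2.resize(p[:,:,::-1],(800,600),interpolation=cv2.INTER_CUBIC));np.savez(f"{n}0.npz",p=p,d=d);c=camera_params(n);print(n,c)
E
```

```text
pics
{'t': 0.0, 'q': array([ 1.12343869,  0.43522741,  0.02494104,  1.57408403, -0.01159934,
        1.13398081, -0.07512043]), 'joint_velocities': array([-7.03395638e-04,  1.86854433e-03,  9.93971079e-04,  4.18853826e-04,
        1.32449073e-04, -8.59269062e-04, -3.47231800e-05]), 'effort': array([ 1.43997904e-04, -6.67852736e+01,  9.85006168e-01, -3.14456677e+01,
       -6.04453753e-02,  4.29072976e-02,  1.94154168e-04]), 'eef_pos': array([ 0.21102535, -0.58776507,  0.2259469 ]), 'ee_rot': array([-1.57092512e+00,  1.54947590e-03, -1.22609965e+00]), 'wrist_force': array([-0.62896759, -0.06441903,  0.30734736]), 'moment': array([0.00920684, 0.00471254, 0.0366321 ]), 'opening': 0.9999507035527849}
top {'fx': 494.17160697039077, 'fy': 494.17160697039077, 'cx': 256.897893258783, 'cy': 195.35288519063775, 'pose': array([[ 0.00704586, -0.98240989,  0.18660431,  0.17363748],
       [-0.99983245, -0.01007392, -0.01528391,  0.06878646],
       [ 0.0168949 , -0.18646536, -0.98231626,  1.71260351],
       [ 0.        ,  0.        ,  0.        ,  1.        ]])}
side {'fx': 380.0850832461553, 'fy': 380.0850832461553, 'cx': 255.5793549679638, 'cy': 188.23434863853768, 'pose': array([[-0.70261717,  0.41713213, -0.57648062,  1.25358173],
       [ 0.71135478,  0.43159606, -0.55470642,  0.76706398],
       [ 0.01742089, -0.7998285 , -0.59997574,  0.86799677],
       [ 0.        ,  0.        ,  0.        ,  1.        ]])}
```

View pics/top0.png

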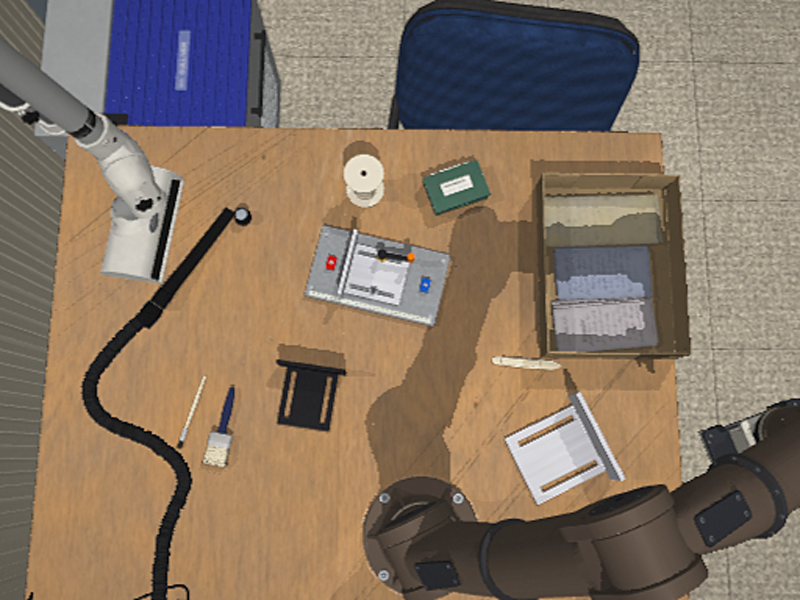

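View pics/side0.png

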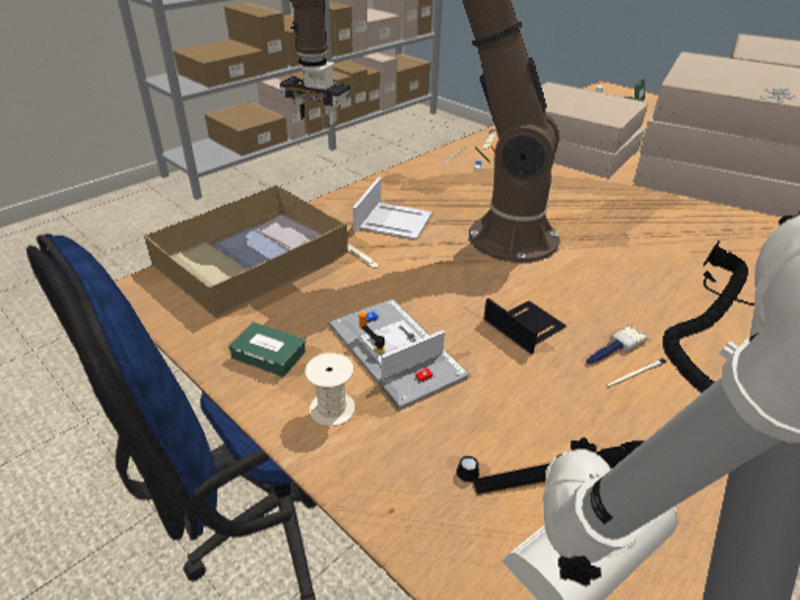

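The top view shows the jig at about (378,275), with the red stop at (331,262), the blue stop at (425,284) and the orange post at (410,257). The rail is on the red side. The larger white fence at (563,450) and the black one at (311,395) are decoys. I'll enlarge the jig next.

Run:
```python
import cv2,numpy as np
p=np.load("top0.npz")["p"]
c=p[135:215,190:294]
cv2.imwrite("pics/crop0.png",cv2.resize(c[:,:,::-1],(780,600),interpolation=cv2.INTER_CUBIC))
p=np.load("side0.npz")["p"]
c=p[180:270,200:320]
cv2.imwrite("pics/crop1.png",cv2.resize(c[:,:,::-1],(800,600),interpolation=cv2.INTER_CUBIC))
```

```text
(no output)
```

View pics/crop0.png

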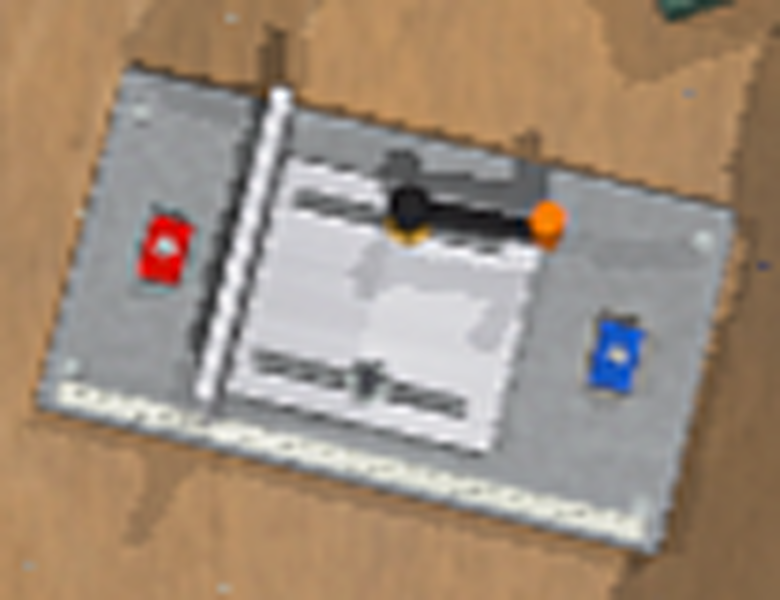

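View pics/crop1.png

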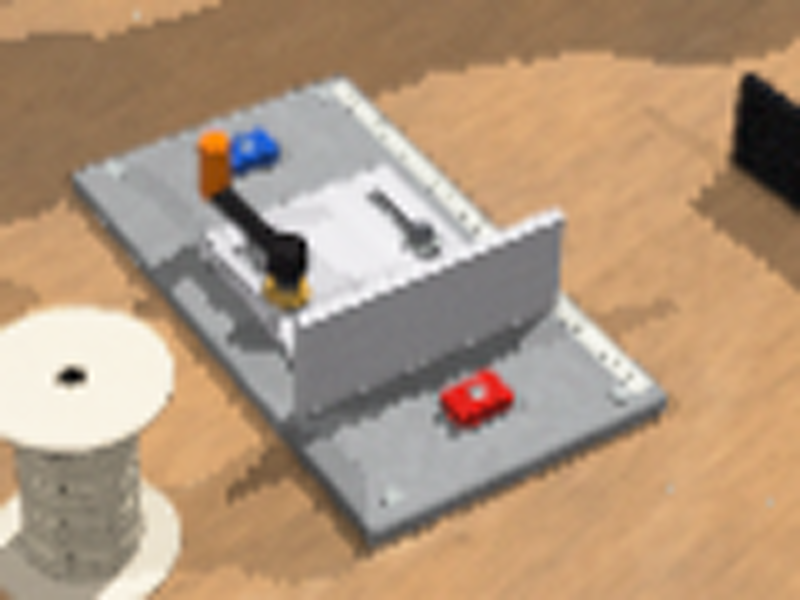

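```bash
cat > h.py <<'E'
import numpy as np
from station import *
def hit(cam,px,z):
    c=camera_params(cam);T=c["pose"];u,v=px
    r=T[:3,:3]@np.array([(u-c["cx"])/c["fx"],(v-c["cy"])/c["fy"],1]);o=T[:3,3]
    return o+r*(z-o[2])/r[2]
E
python3 - <<'E'
from h import *
f=lambda u,v,z:hit("top",(190+u/7.5-.5,135+v/7.5-.5),z)
C=[f(*p,.012) for p in((130,67),(735,210),(657,550),(40,408))]
for c in C:print(c)
cen=np.mean(C,0);print("cen",cen)
yd=(C[0]+C[3]-C[1]-C[2]);print("len",np.linalg.norm(yd)/2, "w",np.linalg.norm(C[0]+C[1]-C[2]-C[3])/2)
a=np.arctan2(yd[1],yd[0])-np.pi/2;print("yaw",a)
xd=C[0]+C[1]-C[2]-C[3];print("yaw2",np.arctan2(xd[1],xd[0]))
R=np.array([[np.cos(a),-np.sin(a)],[np.sin(a),np.cos(a)]])
side=lambda u,v,z:hit("side",(200+u*120/800-.5,180+v*90/600-.5),z)
for n,p in dict(red=f(166,248,.022),blue=f(617,356,.022),r1=f(281,92,.072),r2=f(207,398,.072),post=f(548,222,.074),knob=f(409,207,.05),
  sred=side(477,388,.022),sblue=side(256,147,.022),sr1=side(300,320,.072),sr2=side(562,215,.072),spost=side(214,142,.074)).items():
    print(n,p[:2].round(4),"board",(R.T@(p-cen)[:2]).round(4))
C=[side(*p,.012) for p in((372,533),(75,178),(342,80),(665,400))];print(np.mean(C,0))
yd=(C[0]+C[3]-C[1]-C[2]);print(np.arctan2(yd[1],yd[0])-np.pi/2)
E
```

```text
[0.68342194 0.22231379 0.012     ]
[ 0.61657512 -0.06554166  0.012     ]
[ 0.45309232 -0.0284775   0.012     ]
[0.51747636 0.260008   0.012     ]
cen [0.56764144 0.09707565 0.012     ]
len 0.29554628724812854 w 0.1689022460907176
yaw -0.22387959332236274
yaw2 -0.22315411026429016
red [0.5926 0.2023] board [0.0009 0.1081]
blue [ 0.543  -0.0093] board [-0.0004 -0.1091]
r1 [0.6544 0.1474] board [0.0734 0.0684]
r2 [0.5107 0.1782] board [-0.0735  0.0664]
post [0.5938 0.0247] board [ 0.0416 -0.0648]
knob [0.6064 0.0884] board [0.0397 0.0001]
sred [0.5911 0.2023] board [-0.0005  0.1078]
sblue [ 0.5416 -0.0034] board [-0.0031 -0.1038]
sr1 [0.6559 0.1485] board [0.0747 0.0697]
sr2 [0.5132 0.1835] board [-0.0722  0.0722]
spost [0.5977 0.0265] board [ 0.045  -0.0622]
[0.57198218 0.10178761 0.012     ]
-0.22725287739564015
```

```bash
python3 - <<'E'
from h import *
for u,v,z in((363,173,.105),(457,186,.037),(540,176,.1),(548,355,.1)):
    p=hit("top",(u*.64,v*.64),z);a=-.224
    R=np.array([[np.cos(a),-np.sin(a)],[np.sin(a),np.cos(a)]]);print(p,R.T@(p[:2]-[.5676,.097]))
E
python3 -m jog '[{"x":0.5,"y":1.0,"turn":0.1},{"x":1.0,"y":2.0,"turn":0.2},{"x":1.5,"y":3.0,"turn":0.3},{"x":2.0,"y":4.0,"turn":0.4},{"x":2.5,"y":5.0,"turn":0.5},{"x":3.0,"y":6.0,"turn":0.6},{"x":3.5,"y":7.2,"turn":0.73},{"x":4.1,"y":8.4,"turn":0.86}]'
```

```text
[0.77276263 0.12991282 0.105     ] [0.19272602 0.07766363]
[ 0.76980163 -0.08203948  0.037     ] [ 0.23692027 -0.12965114]
[ 0.7728767  -0.25960161  0.1       ] [ 0.27936065 -0.30209413]
[ 0.37641609 -0.26599166  0.1       ] [-0.10577564 -0.3963909 ]schema error: expected keys hand, x, y, z, turn
```

```bash
python3 -m jog '[{"hand":0,"z":0,"x":0.5,"y":1.0,"turn":0.1},{"hand":0,"z":0,"x":1.0,"y":2.0,"turn":0.2},{"hand":0,"z":0,"x":1.5,"y":3.0,"turn":0.3},{"hand":0,"z":0,"x":2.0,"y":4.0,"turn":0.4},{"hand":0,"z":0,"x":2.5,"y":5.0,"turn":0.5},{"hand":0,"z":0,"x":3.0,"y":6.0,"turn":0.6},{"hand":0,"z":0,"x":3.5,"y":7.2,"turn":0.73},{"hand":0,"z":0,"x":4.1,"y":8.4,"turn":0.86}]'
```

```text
t: 0.9
eef_pos: [0.3341, -0.3348, 0.2265]
ee_rot: [-1.571, 0.001, -0.362]
wrist_force: [1.4, -0.3, 0.7]
opening: 0.999
```

```bash
python3 -m jog '[{"hand":0,"z":0,"x":0.5,"y":1.0,"turn":0.1},{"hand":0,"z":0,"x":1.0,"y":2.0,"turn":0.2},{"hand":0,"z":0,"x":1.5,"y":3.0,"turn":0.3},{"hand":0,"z":0,"x":2.0,"y":4.0,"turn":0.4},{"hand":0,"z":0,"x":2.5,"y":5.0,"turn":0.5},{"hand":0,"z":0,"x":3.0,"y":6.0,"turn":0.6},{"hand":0,"z":0,"x":3.5,"y":7.2,"turn":0.73},{"hand":0,"z":0,"x":4.1,"y":8.3,"turn":0.86}]'
python3 -m jog '[{"hand":0,"z":0,"x":0.5,"y":1.0,"turn":0.1},{"hand":0,"z":0,"x":1.0,"y":2.0,"turn":0.2},{"hand":0,"z":0,"x":1.5,"y":3.0,"turn":0.3},{"hand":0,"z":0,"x":2.0,"y":4.0,"turn":0.4},{"hand":0,"z":0,"x":2.5,"y":5.0,"turn":0.5},{"hand":0,"z":0,"x":3.0,"y":6.0,"turn":0.6},{"hand":0,"z":0,"x":3.5,"y":7.2,"turn":0.73},{"hand":0.3,"z":0,"x":4.1,"y":8.2,"turn":0.85}]'
python3 - <<'E'
from h import *
import cv2
s=observe();print(s["eef_pos"],s["ee_rot"],s["q"])
p,d=camera("wrist");print(camera_params("wrist"));cv2.imwrite("pics/w1.png",p[:,:,::-1]);np.savez("w1.npz",p=p,d=d,pos=s["eef_pos"],rot=s["ee_rot"])
E
```

```text
t: 1.7
eef_pos: [0.4572, -0.0857, 0.2267]
ee_rot: [-1.571, 0.0, 0.499]
wrist_force: [0.2, -0.3, -0.4]
opening: 0.999
t: 2.5
eef_pos: [0.5802, 0.1606, 0.2265]
ee_rot: [-1.57, -0.0, 1.35]
wrist_force: [0.8, 0.3, 1.3]
opening: 0.952
[0.58019525 0.16062307 0.22649618] [-1.57015753e+00 -2.41713712e-05  1.34972339e+00] [ 0.15649813  0.51203307 -0.76974488  1.58465639  0.37423404  1.19874437
  0.662734  ]
{'fx': 264.89938421715163, 'fy': 264.89938421715163, 'cx': 255.45369455560638, 'cy': 191.88048395106966, 'hand_eye': array([[ 9.99999671e-01,  2.40447532e-04, -7.75032332e-04,
         2.03765977e-04],
       [ 8.10496457e-04, -2.49085134e-01,  9.68481254e-01,
        -1.58295094e-01],
       [ 3.98198949e-05, -9.68481563e-01, -2.49085247e-01,
         6.58472403e-02],
       [ 0.00000000e+00,  0.00000000e+00,  0.00000000e+00,
         1.00000000e+00]])}
```

View pics/w1.png

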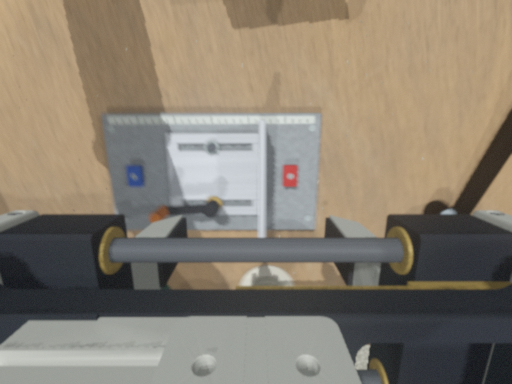

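```bash
cat >> h.py <<'E'
from scipy.spatial.transform import Rotation as Ro
def whit(px,z,pos,rot):
    c=camera_params("wrist");H=c["hand_eye"];Rt=Ro.from_euler("xyz",rot).as_matrix();u,v=px
    r=Rt@H[:3,:3]@np.array([(u-c["cx"])/c["fx"],(v-c["cy"])/c["fy"],1]);o=pos+Rt@H[:3,3]
    return o+r*(z-o[2])/r[2]
def brd(p,a=-.224):
    R=np.array([[np.cos(a),-np.sin(a)],[np.sin(a),np.cos(a)]]);return R.T@(np.array(p)[:2]-[.5676,.097])
E
python3 - <<'E'
from h import *
import cv2
D=np.load("w1.npz");p=D["p"]
cv2.imwrite("pics/w1c.png",cv2.resize(p[105:225,100:330,::-1],(782,408),interpolation=cv2.INTER_CUBIC))
E
```

```text
(no output)
```

View pics/w1c.png

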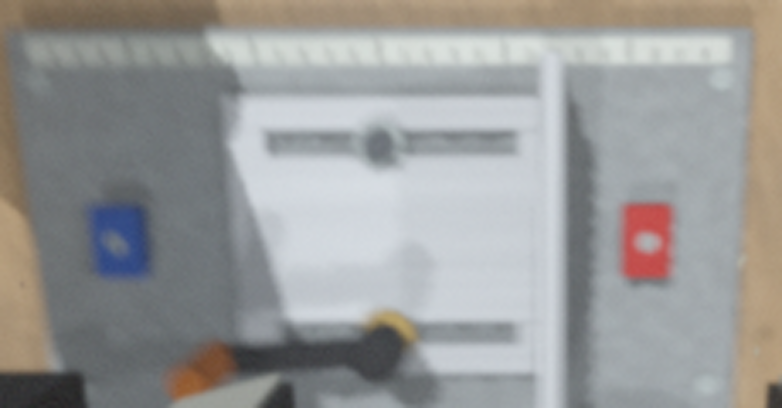

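Run:
```python
from h import *
D=np.load("w1.npz")
for n,u,v,z in(("railend",552,52,.072),("rail2",551.5,400,.072),("red",648,242,.022),("blue",118,240,.022),("gbolt",380,143,.026)):
    p=whit((100+u/3.4-.5,105+v/3.4-.5),z,D["pos"],D["rot"]);print(n,p,brd(p))
```

```text
railend [0.51318246 0.18311115 0.072     ] [-0.07218601  0.07187197]
rail2 [0.63434187 0.15646002 0.072     ] [0.0518665  0.07279998]
red [0.59467688 0.20669967 0.022     ] [0.00203266 0.11297364]
blue [ 0.54632642 -0.00482804  0.022     ] [ 0.00187711 -0.10400958]
gbolt [0.53170346 0.1107554  0.026     ] [-0.03805524  0.00543799]
```

```bash
python3 -m jog '[{"hand":0.3,"z":-1,"x":0.13,"y":0.2,"turn":0},{"hand":0.3,"z":-2,"x":0.13,"y":0.2,"turn":0},{"hand":0.3,"z":-3,"x":0.13,"y":0.2,"turn":0},{"hand":0.3,"z":-4,"x":0.13,"y":0.2,"turn":0},{"hand":0.3,"z":-4.5,"x":0.13,"y":0.2,"turn":0},{"hand":0.3,"z":-5,"x":0.13,"y":0.2,"turn":0},{"hand":0.3,"z":-5.5,"x":0.13,"y":0.2,"turn":0},{"hand":0.3,"z":-6,"x":0.13,"y":0.2,"turn":0}]'
python3 -m jog '[{"hand":0.7,"z":0,"x":0,"y":0,"turn":0},{"hand":0.8,"z":0,"x":0,"y":0,"turn":0},{"hand":0.9,"z":0,"x":0,"y":0,"turn":0},{"hand":1,"z":0,"x":0,"y":0,"turn":0},{"hand":1,"z":0,"x":0,"y":0,"turn":0},{"hand":1,"z":0,"x":0,"y":0,"turn":0},{"hand":1,"z":0,"x":0,"y":0,"turn":0},{"hand":1,"z":0,"x":0,"y":0,"turn":0}]' 8
python3 - <<'E'
from h import *
import cv2
s=observe();print(s["eef_pos"],s["wrist_force"],s["opening"]*92)
p,d=camera("wrist");cv2.imwrite("pics/w2.png",p[:,:,::-1])
p,d=camera("side");cv2.imwrite("pics/s2.png",cv2.resize(p[180:270,200:320,::-1],(800,600),interpolation=cv2.INTER_CUBIC))
E
```

```text
t: 3.35
eef_pos: [0.5847, 0.165, 0.0464]
ee_rot: [-1.572, -0.001, 1.344]
wrist_force: [0.1, 0.3, -0.2]
opening: 0.697
t: 4.15
eef_pos: [0.5842, 0.1648, 0.0469]
ee_rot: [-1.571, -0.0, 1.344]
wrist_force: [-0.3, -0.1, 1.4]
opening: 0.086
[0.5841983  0.16475713 0.0468698 ] [-0.2546465  -0.10209369  1.4111491 ] 7.8865880541970395
```

View pics/w2.png

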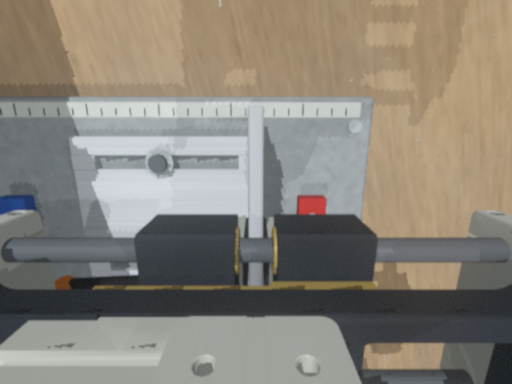

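View pics/s2.png

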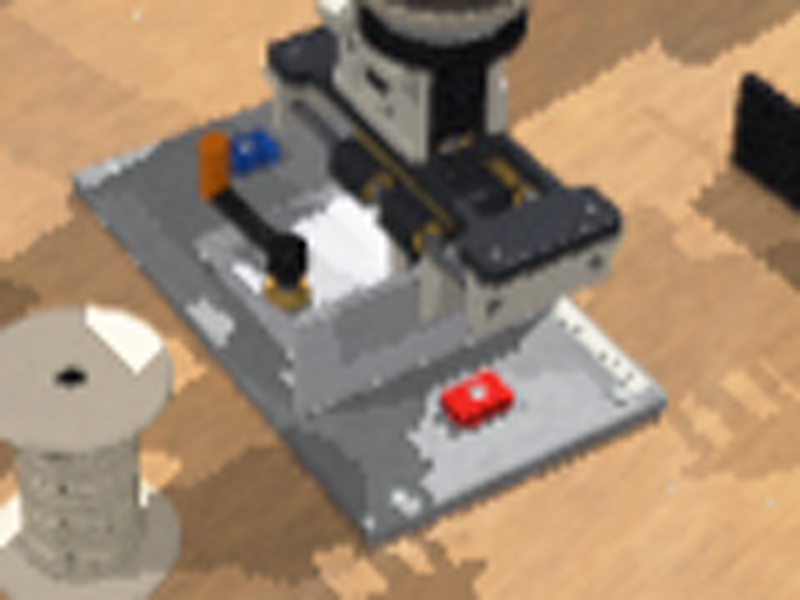

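Rail gripped (opening 7.9 mm, rail at u≈256, clear of the red stop at u≈311). I'll slide it 18 mm first, leaving about 8 mm.

```bash
python3 -m jog '[{"hand":1,"z":0,"x":0.017,"y":0.073,"turn":0},{"hand":1,"z":0,"x":0.033,"y":0.146,"turn":0},{"hand":1,"z":0,"x":0.05,"y":0.22,"turn":0},{"hand":1,"z":0,"x":0.067,"y":0.293,"turn":0},{"hand":1,"z":0,"x":0.083,"y":0.366,"turn":0},{"hand":1,"z":0,"x":0.1,"y":0.439,"turn":0},{"hand":1,"z":0,"x":0.117,"y":0.512,"turn":0},{"hand":1,"z":0,"x":0.133,"y":0.585,"turn":0}]'
python3 - <<'E'
from h import *
import cv2
s=observe();print(s["eef_pos"],s["ee_rot"],s["wrist_force"],s["opening"]*92)
p,d=camera("wrist");cv2.imwrite("pics/w3.png",cv2.resize(p[90:225,190:390,::-1],(800,540),interpolation=cv2.INTER_CUBIC))
E
```

```text
t: 5.05
eef_pos: [0.5883, 0.182, 0.0468]
ee_rot: [-1.571, 0.001, 1.344]
wrist_force: [-0.9, -4.3, 6.1]
opening: 0.091
[0.58826516 0.18200834 0.04682122] [-1.57103935e+00  6.88068283e-04  1.34366664e+00] [-0.86104597 -4.25079247  6.07301057] 8.330906071365959
```

View pics/w3.png

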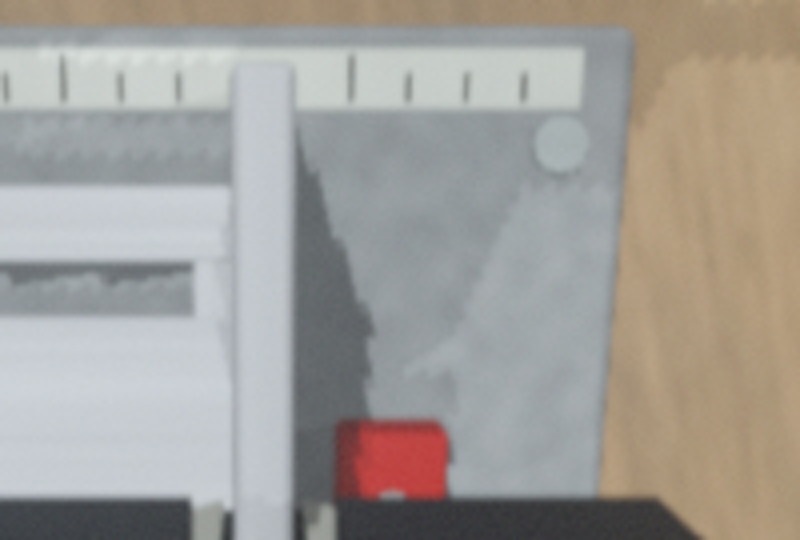

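Red's near edge is at crop u≈335 and the rail face is at about 286 at that height, so the gap is about 8.7 mm. I'll move 6.5 mm, then go in small steps.

```bash
python3 -m jog '[{"hand":1,"z":0,"x":0.01,"y":0.04,"turn":0},{"hand":1,"z":0,"x":0.02,"y":0.08,"turn":0},{"hand":1,"z":0,"x":0.03,"y":0.11,"turn":0},{"hand":1,"z":0,"x":0.033,"y":0.14,"turn":0},{"hand":1,"z":0,"x":0.04,"y":0.17,"turn":0},{"hand":1,"z":0,"x":0.045,"y":0.19,"turn":0},{"hand":1,"z":0,"x":0.048,"y":0.21,"turn":0},{"hand":1,"z":0,"x":0.048,"y":0.21,"turn":0}]'
python3 - <<'E'
from h import *
import cv2
s=observe();print(s["eef_pos"],s["ee_rot"],s["wrist_force"],s["opening"]*92)
p,d=camera("wrist");cv2.imwrite("pics/w4.png",cv2.resize(p[90:225,190:390,::-1],(800,540),interpolation=cv2.INTER_CUBIC))
E
```

```text
t: 5.9
eef_pos: [0.5896, 0.1884, 0.0468]
ee_rot: [-1.571, 0.0, 1.344]
wrist_force: [-1.4, -5.2, 6.4]
opening: 0.087
[0.58961975 0.18838714 0.04676245] [-1.57090673e+00  4.13398790e-04  1.34377546e+00] [-1.35382718 -5.21937362  6.37409075] 7.9860884807617305
```

View pics/w4.png

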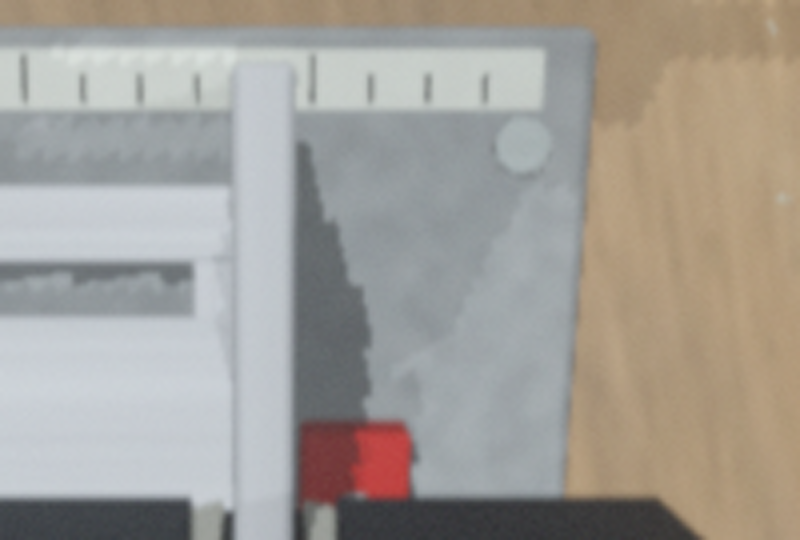

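```bash
python3 -m jog '[{"hand":1,"z":0,"x":0.002,"y":0.01,"turn":0},{"hand":1,"z":0,"x":0.004,"y":0.02,"turn":0},{"hand":1,"z":0,"x":0.007,"y":0.03,"turn":0},{"hand":1,"z":0,"x":0.009,"y":0.04,"turn":0},{"hand":1,"z":0,"x":0.011,"y":0.049,"turn":0},{"hand":1,"z":0,"x":0.011,"y":0.049,"turn":0},{"hand":1,"z":0,"x":0.011,"y":0.049,"turn":0},{"hand":1,"z":0,"x":0.011,"y":0.049,"turn":0}]'
python3 -m jog '[{"hand":1,"z":0,"x":0.001,"y":0.005,"turn":0},{"hand":1,"z":0,"x":0.002,"y":0.01,"turn":0},{"hand":1,"z":0,"x":0.003,"y":0.013,"turn":0},{"hand":1,"z":0,"x":0.003,"y":0.013,"turn":0},{"hand":1,"z":0,"x":0.003,"y":0.013,"turn":0},{"hand":1,"z":0,"x":0.003,"y":0.013,"turn":0},{"hand":1,"z":0,"x":0.003,"y":0.013,"turn":0},{"hand":1,"z":0,"x":0.003,"y":0.013,"turn":0}]'
```

```text
t: 6.75
eef_pos: [0.5899, 0.1897, 0.0468]
ee_rot: [-1.571, 0.001, 1.344]
wrist_force: [-1.6, -4.8, 5.5]
opening: 0.084
t: 7.55
eef_pos: [0.59, 0.1898, 0.0468]
ee_rot: [-1.571, 0.001, 1.344]
wrist_force: [-1.9, -5.3, 5.5]
opening: 0.091
```

```bash
python3 -m jog '[{"hand":1,"z":0,"x":0.001,"y":0.005,"turn":0},{"hand":1,"z":0,"x":0.002,"y":0.01,"turn":0},{"hand":1,"z":0,"x":0.003,"y":0.013,"turn":0},{"hand":1,"z":0,"x":0.003,"y":0.013,"turn":0},{"hand":1,"z":0,"x":0.003,"y":0.013,"turn":0},{"hand":1,"z":0,"x":0.003,"y":0.013,"turn":0},{"hand":1,"z":0,"x":0.003,"y":0.013,"turn":0},{"hand":1,"z":0,"x":0.003,"y":0.013,"turn":0}]'
```

```text
t: 8.35
eef_pos: [0.5902, 0.1905, 0.0468]
ee_rot: [-1.571, 0.0, 1.344]
wrist_force: [-1.1, -4.8, 5.3]
opening: 0.088
```

```bash
python3 -m jog '[{"hand":1,"z":0,"x":0.001,"y":0.005,"turn":0},{"hand":1,"z":0,"x":0.003,"y":0.012,"turn":0},{"hand":1,"z":0,"x":0.003,"y":0.012,"turn":0},{"hand":1,"z":0,"x":0.003,"y":0.012,"turn":0},{"hand":1,"z":0,"x":0.003,"y":0.012,"turn":0},{"hand":1,"z":0,"x":0.003,"y":0.012,"turn":0},{"hand":1,"z":0,"x":0.003,"y":0.012,"turn":0},{"hand":1,"z":0,"x":0.003,"y":0.012,"turn":0}]'
```

```text
t: 9.15
eef_pos: [0.5902, 0.1908, 0.0468]
ee_rot: [-1.571, 0.001, 1.344]
wrist_force: [-1.1, -5.1, 5.9]
opening: 0.089
```

```bash
python3 -m jog '[{"hand":1,"z":0,"x":0.001,"y":0.005,"turn":0},{"hand":1,"z":0,"x":0.003,"y":0.012,"turn":0},{"hand":1,"z":0,"x":0.003,"y":0.012,"turn":0},{"hand":1,"z":0,"x":0.003,"y":0.012,"turn":0},{"hand":1,"z":0,"x":0.003,"y":0.012,"turn":0},{"hand":1,"z":0,"x":0.003,"y":0.012,"turn":0},{"hand":1,"z":0,"x":0.003,"y":0.012,"turn":0},{"hand":1,"z":0,"x":0.003,"y":0.012,"turn":0}]'
```

```text
t: 9.95
eef_pos: [0.5902, 0.1911, 0.0468]
ee_rot: [-1.571, 0.001, 1.344]
wrist_force: [-2.3, -6.3, 6.1]
opening: 0.09
```

```bash
python3 -m jog '[{"hand":1,"z":0,"x":0.001,"y":0.005,"turn":0},{"hand":1,"z":0,"x":0.003,"y":0.01,"turn":0},{"hand":1,"z":0,"x":0.003,"y":0.01,"turn":0},{"hand":1,"z":0,"x":0.003,"y":0.01,"turn":0},{"hand":1,"z":0,"x":0.003,"y":0.01,"turn":0},{"hand":1,"z":0,"x":0.003,"y":0.01,"turn":0},{"hand":1,"z":0,"x":0.003,"y":0.01,"turn":0},{"hand":1,"z":0,"x":0.003,"y":0.01,"turn":0}]'
python3 - <<'E'
from h import *
import cv2
for i in range(3):
    s=observe();print(s["eef_pos"],s["wrist_force"],s["opening"]*92)
    p,d=camera("wrist")
cv2.imwrite("pics/w5.png",cv2.resize(p[90:225,190:390,::-1],(800,540),interpolation=cv2.INTER_CUBIC))
E
```

```text
t: 10.75
eef_pos: [0.5903, 0.1912, 0.0468]
ee_rot: [-1.571, 0.001, 1.344]
wrist_force: [-1.2, -5.5, 6.2]
opening: 0.089
[0.59028681 0.19123419 0.0467658 ] [-1.23283122 -5.52706714  6.16721808] 8.206166991713141
[0.59026543 0.19122908 0.04674355] [-1.61895553 -5.4016575   6.05252572] 7.775246972141834
[0.59027736 0.19124891 0.04676629] [-1.8462539  -5.93767865  6.09981668] 7.675338978476314
```

View pics/w5.png

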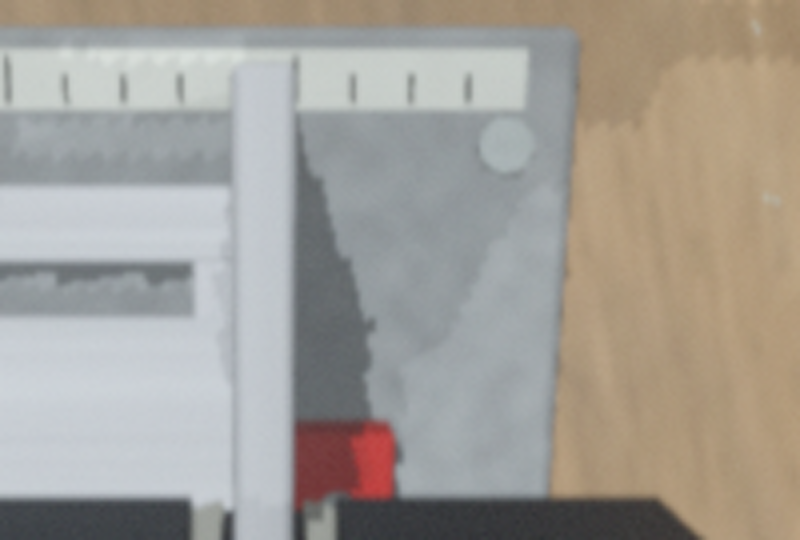

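Red's far edge is at u≈396 and its near edge is now hidden behind the rail top, so contact is close. I'll keep taking small steps.

```bash
python3 -m jog '[{"hand":1,"z":0,"x":0.001,"y":0.005,"turn":0},{"hand":1,"z":0,"x":0.003,"y":0.01,"turn":0},{"hand":1,"z":0,"x":0.003,"y":0.01,"turn":0},{"hand":1,"z":0,"x":0.003,"y":0.01,"turn":0},{"hand":1,"z":0,"x":0.003,"y":0.01,"turn":0},{"hand":1,"z":0,"x":0.003,"y":0.01,"turn":0},{"hand":1,"z":0,"x":0.003,"y":0.01,"turn":0},{"hand":1,"z":0,"x":0.003,"y":0.01,"turn":0}]'
```

```text
t: 11.7
eef_pos: [0.5903, 0.1913, 0.0468]
ee_rot: [-1.571, 0.001, 1.343]
wrist_force: [-2.1, -6.7, 7.4]
opening: 0.083
```

```bash
python3 -m jog '[{"hand":1,"z":0,"x":0.001,"y":0.005,"turn":0},{"hand":1,"z":0,"x":0.003,"y":0.01,"turn":0},{"hand":1,"z":0,"x":0.003,"y":0.01,"turn":0},{"hand":1,"z":0,"x":0.003,"y":0.01,"turn":0},{"hand":1,"z":0,"x":0.003,"y":0.01,"turn":0},{"hand":1,"z":0,"x":0.003,"y":0.01,"turn":0},{"hand":1,"z":0,"x":0.003,"y":0.01,"turn":0},{"hand":1,"z":0,"x":0.003,"y":0.01,"turn":0}]'
```

```text
t: 12.5
eef_pos: [0.5903, 0.1914, 0.0468]
ee_rot: [-1.571, 0.002, 1.343]
wrist_force: [-2.2, -6.7, 8.1]
opening: 0.086
```

```bash
python3 -m jog '[{"hand":1,"z":0,"x":0.001,"y":0.005,"turn":0},{"hand":1,"z":0,"x":0.003,"y":0.01,"turn":0},{"hand":1,"z":0,"x":0.003,"y":0.01,"turn":0},{"hand":1,"z":0,"x":0.003,"y":0.01,"turn":0},{"hand":1,"z":0,"x":0.003,"y":0.01,"turn":0},{"hand":1,"z":0,"x":0.003,"y":0.01,"turn":0},{"hand":1,"z":0,"x":0.003,"y":0.01,"turn":0},{"hand":1,"z":0,"x":0.003,"y":0.01,"turn":0}]'
```

```text
t: 13.3
eef_pos: [0.5903, 0.1914, 0.0468]
ee_rot: [-1.571, 0.002, 1.343]
wrist_force: [-2.4, -7.6, 7.6]
opening: 0.086
```

The position has stopped advancing and the force now rises about 1 N per 0.3 mm, so the fence is touching. I'll add about 1 mm for a clear touch.

```bash
python3 -m jog '[{"hand":1,"z":0,"x":0.002,"y":0.01,"turn":0},{"hand":1,"z":0,"x":0.005,"y":0.02,"turn":0},{"hand":1,"z":0,"x":0.007,"y":0.03,"turn":0},{"hand":1,"z":0,"x":0.007,"y":0.03,"turn":0},{"hand":1,"z":0,"x":0.007,"y":0.03,"turn":0},{"hand":1,"z":0,"x":0.007,"y":0.03,"turn":0},{"hand":1,"z":0,"x":0.007,"y":0.03,"turn":0},{"hand":1,"z":0,"x":0.007,"y":0.03,"turn":0}]'
```

```text
t: 14.1
eef_pos: [0.5904, 0.1917, 0.0468]
ee_rot: [-1.57, 0.003, 1.343]
wrist_force: [-3.5, -9.7, 10.2]
opening: 0.089
```

```bash
python3 -m jog '[{"hand":1,"z":0,"x":0.002,"y":0.01,"turn":0},{"hand":1,"z":0,"x":0.005,"y":0.02,"turn":0},{"hand":1,"z":0,"x":0.005,"y":0.025,"turn":0},{"hand":1,"z":0,"x":0.005,"y":0.025,"turn":0},{"hand":1,"z":0,"x":0.005,"y":0.025,"turn":0},{"hand":1,"z":0,"x":0.005,"y":0.025,"turn":0},{"hand":1,"z":0,"x":0.005,"y":0.025,"turn":0},{"hand":1,"z":0,"x":0.005,"y":0.025,"turn":0}]'
python3 - <<'E'
from h import *
f=[]
for i in range(4):
    s=observe();f.append(s["wrist_force"]);camera("wrist")
print(np.mean(f,0),s["eef_pos"],s["q"])
E
```

```text
t: 14.9
eef_pos: [0.5904, 0.1917, 0.0468]
ee_rot: [-1.57, 0.005, 1.343]
wrist_force: [-4.7, -11.3, 12.8]
opening: 0.086
[ -4.76641472 -11.22842159  11.98675443] [0.5903978  0.19169708 0.04674189] [ 0.02547272  0.71856817 -0.65604219  1.71841572  0.54341362  0.89774513
  0.48120649]
```

Force along the slot is about 12 N. Sliding friction accounts for about 5.5 N, so the fence bears on the stop with about 6 N. Letting go.

```bash
python3 -m jog '[{"hand":0.5,"z":0,"x":0,"y":0,"turn":0},{"hand":0.5,"z":0,"x":0,"y":0,"turn":0},{"hand":0.5,"z":0,"x":0,"y":0,"turn":0},{"hand":0.5,"z":0,"x":0,"y":0,"turn":0},{"hand":0.5,"z":0.5,"x":0,"y":0,"turn":0},{"hand":0.5,"z":1,"x":0,"y":0,"turn":0},{"hand":0.5,"z":2,"x":0,"y":0,"turn":0},{"hand":0.5,"z":3,"x":0,"y":0,"turn":0}]'
python3 - <<'E'
from h import *
import cv2
s=observe();print(s["eef_pos"],s["ee_rot"],s["wrist_force"],s["opening"])
p,d=camera("wrist");np.savez("w6.npz",p=p,pos=s["eef_pos"],rot=s["ee_rot"]);cv2.imwrite("pics/w6.png",cv2.resize(p[:260,:,::-1],(800,406),interpolation=cv2.INTER_CUBIC))
p,d=camera("side");cv2.imwrite("pics/s6.png",cv2.resize(p[180:270,200:320,::-1],(800,600),interpolation=cv2.INTER_CUBIC))
E
```

```text
t: 15.9
eef_pos: [0.5909, 0.1948, 0.139]
ee_rot: [-1.571, -0.001, 1.344]
wrist_force: [0.8, 0.5, -0.3]
opening: 0.498
[0.59087137 0.19481759 0.13898399] [-1.57094724e+00 -7.27668874e-04  1.34440903e+00] [ 0.78011044  0.46228147 -0.28420977] 0.4979165282496135
```

View pics/w6.png

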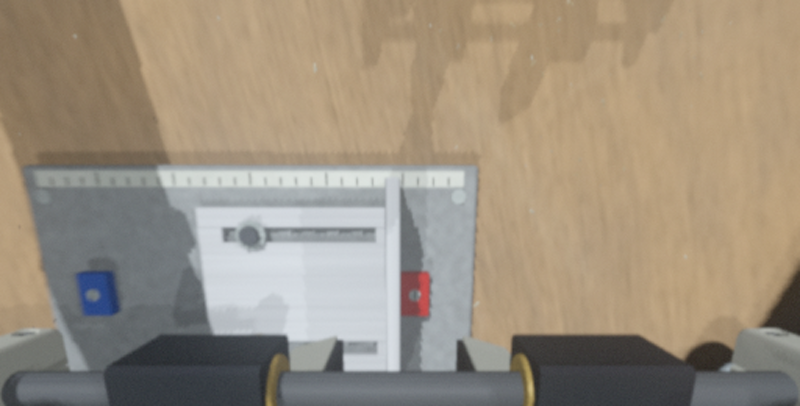

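View pics/s6.png

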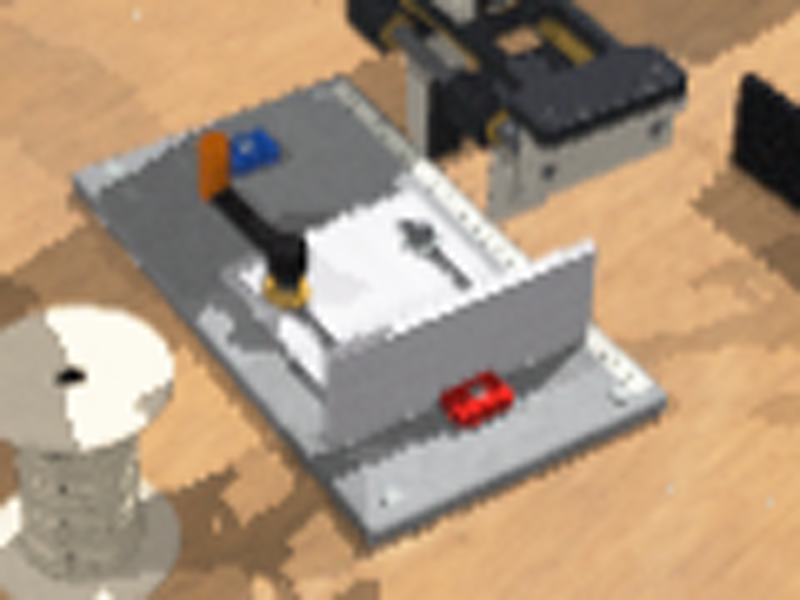

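The fence face sits against the red block in both views. Next I'll move above the lever post, estimated at (0.596, 0.027), with the jaws tangential.

```bash
python3 -m jog '[{"hand":0.5,"z":0,"x":0,"y":-0.5,"turn":-0.13},{"hand":0.5,"z":0,"x":0,"y":-1,"turn":-0.26},{"hand":0.5,"z":0,"x":0,"y":-1.5,"turn":-0.39},{"hand":0.5,"z":0,"x":0,"y":-2,"turn":-0.52},{"hand":0.5,"z":0,"x":0,"y":-2.5,"turn":-0.65},{"hand":0.5,"z":0,"x":0,"y":-3,"turn":-0.78},{"hand":0.5,"z":0,"x":0,"y":-3.5,"turn":-0.91},{"hand":0.5,"z":0,"x":0,"y":-4,"turn":-1.04}]'
python3 -m jog '[{"hand":0.5,"z":0,"x":0.05,"y":-0.4,"turn":-0.12},{"hand":0.5,"z":0,"x":0.1,"y":-0.8,"turn":-0.24},{"hand":0.5,"z":0,"x":0.15,"y":-1.2,"turn":-0.36},{"hand":0.5,"z":0,"x":0.17,"y":-1.58,"turn":-0.44},{"hand":0.5,"z":0,"x":0.17,"y":-1.58,"turn":-0.5},{"hand":0.5,"z":0,"x":0.17,"y":-1.58,"turn":-0.5},{"hand":0.5,"z":0,"x":0.17,"y":-1.58,"turn":-0.5},{"hand":0.5,"z":0,"x":0.17,"y":-1.58,"turn":-0.5}]'
python3 - <<'E'
from h import *
import cv2
s=observe();print(s["eef_pos"],s["ee_rot"],s["wrist_force"],s["opening"],s["q"])
p,d=camera("wrist");np.savez("w7.npz",p=p,pos=s["eef_pos"],rot=s["ee_rot"]);cv2.imwrite("pics/w7.png",cv2.resize(p[:,:,::-1],(800,600),interpolation=cv2.INTER_CUBIC))
p,d=camera("side");cv2.imwrite("pics/s7.png",cv2.resize(p[160:280,180:340,::-1],(800,600),interpolation=cv2.INTER_CUBIC))
E
```

```text
t: 16.8
eef_pos: [0.5911, 0.0742, 0.1377]
ee_rot: [-1.571, -0.001, 0.299]
wrist_force: [-0.8, 0.7, -0.0]
opening: 0.499
t: 17.6
eef_pos: [0.5961, 0.0276, 0.1371]
ee_rot: [-1.57, -0.0, -0.194]
wrist_force: [0.6, -0.3, 0.6]
opening: 0.501
[0.59610097 0.02760743 0.13706387] [-1.57035995e+00 -3.24633035e-04 -1.93904106e-01] [ 0.64996565 -0.29427705  0.61941912] 0.5013326661281973 [ 0.10181681  0.50205925 -0.33858022  1.72898126  0.19834414  0.94377935
 -0.50879935]
```

View pics/w7.png

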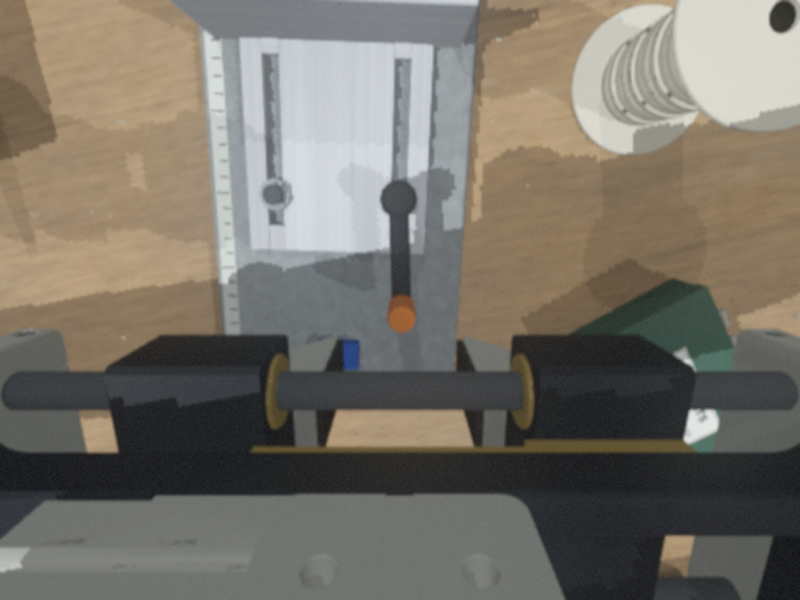

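View pics/s7.png

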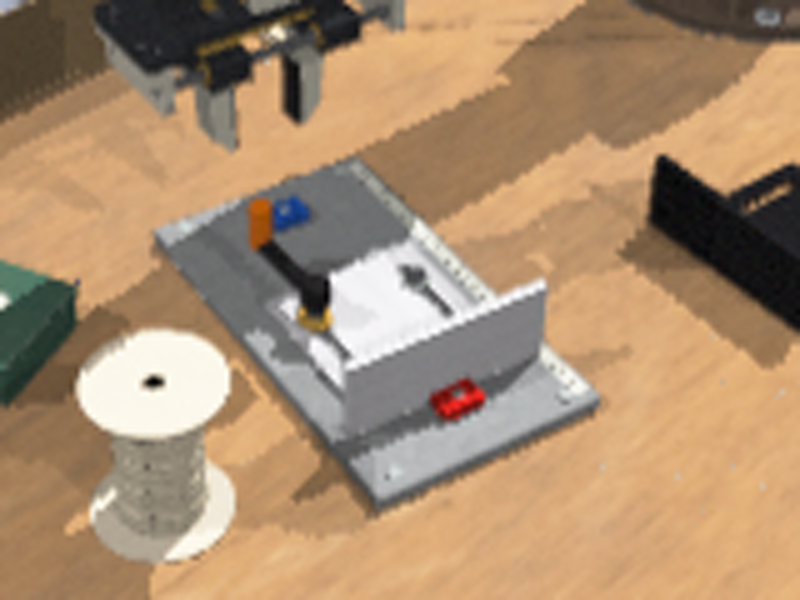

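Run:
```python
from h import *
D=np.load("w7.npz")
for n,u,v,z in(("post",402,319,.074),("knob",398,197,.054),("gbolt",276,194,.026)):
    print(n,whit((u*.64-.5,v*.64-.5),z,D["pos"],D["rot"]))
```

```text
post [0.59783286 0.02635127 0.074     ]
knob [0.60836474 0.09153405 0.054     ]
gbolt [0.53317198 0.10799657 0.026     ]
```

```bash
python3 -m jog '[{"hand":0.5,"z":0,"x":0.05,"y":-0.03,"turn":0.03},{"hand":0.5,"z":-1,"x":0.05,"y":-0.03,"turn":0.03},{"hand":0.5,"z":-2,"x":0.05,"y":-0.03,"turn":0.03},{"hand":0.5,"z":-2.4,"x":0.05,"y":-0.03,"turn":0.03},{"hand":0.5,"z":-2.73,"x":0.05,"y":-0.03,"turn":0.03},{"hand":0.5,"z":-2.73,"x":0.05,"y":-0.03,"turn":0.03},{"hand":0.7,"z":-2.73,"x":0.05,"y":-0.03,"turn":0.03},{"hand":0.75,"z":-2.73,"x":0.05,"y":-0.03,"turn":0.03}]'
python3 -m jog '[{"hand":0.8,"z":0,"x":0,"y":0,"turn":0},{"hand":0.85,"z":0,"x":0,"y":0,"turn":0},{"hand":1,"z":0,"x":0,"y":0,"turn":0},{"hand":1,"z":0,"x":0,"y":0,"turn":0},{"hand":1,"z":0,"x":0,"y":0,"turn":0},{"hand":1,"z":0,"x":0,"y":0,"turn":0},{"hand":1,"z":0,"x":0,"y":0,"turn":0},{"hand":1,"z":0,"x":0,"y":0,"turn":0}]' 10
python3 - <<'E'
from h import *
import cv2
s=observe();print(s["eef_pos"],s["ee_rot"],s["wrist_force"],s["opening"]*92)
p,d=camera("side");cv2.imwrite("pics/s8.png",cv2.resize(p[160:280,180:340,::-1],(800,600),interpolation=cv2.INTER_CUBIC))
E
```

```text
t: 18.5
eef_pos: [0.5985, 0.0263, 0.056]
ee_rot: [-1.57, -0.002, -0.166]
wrist_force: [1.1, 0.3, -0.4]
opening: 0.376
t: 19.3
eef_pos: [0.5976, 0.0261, 0.0552]
ee_rot: [-1.571, -0.0, -0.166]
wrist_force: [-1.8, -0.3, 5.6]
opening: 0.173
[0.59763308 0.02611897 0.05523329] [-1.57088586e+00 -2.88549446e-04 -1.66059001e-01] [-1.81275936 -0.32715762  5.63946282] 15.928511825787915
```

View pics/s8.png

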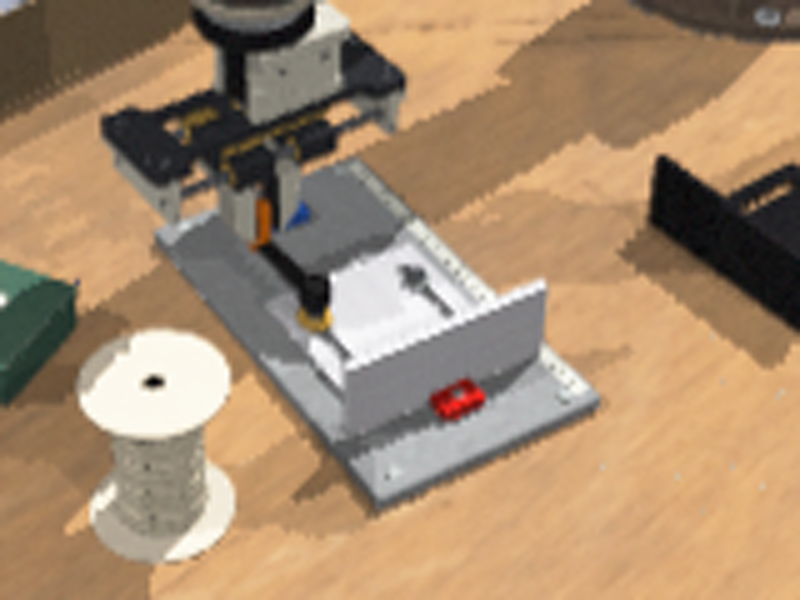

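Run:
```python
import numpy as np
p0=-1.735;r=65/30
for k0 in(0,8):
  for k in range(1,9):
    a0=p0+.09*k0;a=a0+.09*k
    print(round(r*(np.cos(a)-np.cos(a0)),2),round(r*(np.sin(a)-np.sin(a0)),2),round(.09*k,2))
```

```text
0.19 -0.02 0.09
0.39 -0.03 0.18
0.58 -0.02 0.27
0.78 0.01 0.36
0.97 0.06 0.45
1.15 0.12 0.54
1.33 0.2 0.63
1.5 0.3 0.72
0.16 0.11 0.09
0.31 0.23 0.18
0.45 0.37 0.27
0.58 0.52 0.36
0.69 0.68 0.45
0.78 0.85 0.54
0.86 1.03 0.63
0.93 1.21 0.72
```

```bash
python3 -m jog '[{"hand":1,"z":0,"x":0.19,"y":-0.02,"turn":0.09},{"hand":1,"z":0,"x":0.39,"y":-0.03,"turn":0.18},{"hand":1,"z":0,"x":0.58,"y":-0.02,"turn":0.27},{"hand":1,"z":0,"x":0.78,"y":0.01,"turn":0.36},{"hand":1,"z":0,"x":0.97,"y":0.06,"turn":0.45},{"hand":1,"z":0,"x":1.15,"y":0.12,"turn":0.54},{"hand":1,"z":0,"x":1.33,"y":0.2,"turn":0.63},{"hand":1,"z":0,"x":1.5,"y":0.3,"turn":0.72}]'
python3 - <<'E'
from h import *
import cv2
s=observe();e=s["eef_pos"];print(e,s["wrist_force"],s["opening"]*92,np.hypot(*(e[:2]-[.6084,.0913])),np.arctan2(e[1]-.0913,e[0]-.6084)+1.795)
p,d=camera("side");cv2.imwrite("pics/s9.png",cv2.resize(p[160:280,180:340,::-1],(800,600),interpolation=cv2.INTER_CUBIC))
E
```

```text
t: 20.15
eef_pos: [0.6424, 0.0352, 0.0552]
ee_rot: [-1.571, 0.001, 0.557]
wrist_force: [-4.0, -1.0, 6.6]
opening: 0.169
[0.64241656 0.03522011 0.05524071] [-4.00020293 -1.04201232  6.58256835] 15.556181177471803 0.06559024811104193 0.769442387281601
```

View pics/s9.png

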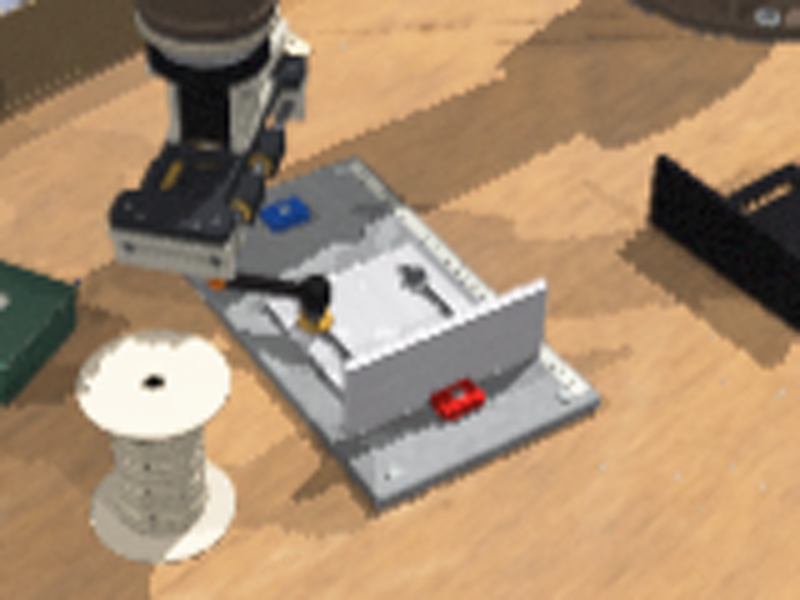

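The lever has swung to about 0.77 rad and the fence still sits against the red stop. Continuing the arc.

```bash
python3 -m jog '[{"hand":1,"z":0,"x":0.16,"y":0.11,"turn":0.09},{"hand":1,"z":0,"x":0.31,"y":0.23,"turn":0.18},{"hand":1,"z":0,"x":0.45,"y":0.37,"turn":0.27},{"hand":1,"z":0,"x":0.58,"y":0.52,"turn":0.36},{"hand":1,"z":0,"x":0.69,"y":0.68,"turn":0.45},{"hand":1,"z":0,"x":0.78,"y":0.85,"turn":0.54},{"hand":1,"z":0,"x":0.86,"y":1.03,"turn":0.63},{"hand":1,"z":0,"x":0.91,"y":1.18,"turn":0.7}]'
python3 - <<'E'
from h import *
s=observe();e=s["eef_pos"];print(e,s["wrist_force"],s["opening"]*92,np.hypot(*(e[:2]-[.6084,.0913])),np.arctan2(e[1]-.0913,e[0]-.6084)+1.795)
E
```

```text
t: 21.0
eef_pos: [0.6696, 0.0701, 0.0552]
ee_rot: [-1.57, 0.001, 1.257]
wrist_force: [-4.2, -3.7, 7.9]
opening: 0.166
[0.66957859 0.07007748 0.0552312 ] [-4.21770342 -3.69532194  7.85047605] 15.252788982578352 0.0647550395435727 1.4610943601537687
```

```bash
python3 -m jog '[{"hand":1,"z":0,"x":0.01,"y":0.04,"turn":0.02},{"hand":1,"z":0,"x":0.02,"y":0.07,"turn":0.03},{"hand":1,"z":0,"x":0.03,"y":0.1,"turn":0.04},{"hand":1,"z":0,"x":0.03,"y":0.1,"turn":0.04},{"hand":1,"z":0,"x":0.03,"y":0.1,"turn":0.04},{"hand":1,"z":0,"x":0.03,"y":0.1,"turn":0.04},{"hand":1,"z":0,"x":0.03,"y":0.1,"turn":0.04},{"hand":1,"z":0,"x":0.03,"y":0.1,"turn":0.04}]'
python3 - <<'E'
from h import *
s=observe();e=s["eef_pos"];print(e,s["wrist_force"],s["opening"]*92,np.hypot(*(e[:2]-[.6084,.0913])),np.arctan2(e[1]-.0913,e[0]-.6084)+1.795)
E
```

```text
t: 21.8
eef_pos: [0.67, 0.0713, 0.0551]
ee_rot: [-1.57, 0.004, 1.293]
wrist_force: [-5.7, -6.2, 9.0]
opening: 0.17
[0.66997582 0.07132271 0.05509022] [-5.66026907 -6.16703742  9.02383277] 15.669672330056178 0.06473540865679848 1.4812801613609072
```

```bash
python3 -m jog '[{"hand":1,"z":0,"x":0.01,"y":0.04,"turn":0},{"hand":1,"z":0,"x":0.02,"y":0.07,"turn":0},{"hand":1,"z":0,"x":0.03,"y":0.1,"turn":0},{"hand":1,"z":0,"x":0.03,"y":0.1,"turn":0},{"hand":1,"z":0,"x":0.03,"y":0.1,"turn":0},{"hand":1,"z":0,"x":0.03,"y":0.1,"turn":0},{"hand":1,"z":0,"x":0.03,"y":0.1,"turn":0},{"hand":1,"z":0,"x":0.03,"y":0.1,"turn":0}]'
python3 - <<'E'
from h import *
s=observe();e=s["eef_pos"];print(e,s["wrist_force"],s["opening"]*92,np.hypot(*(e[:2]-[.6084,.0913])),np.arctan2(e[1]-.0913,e[0]-.6084)+1.795)
E
```

```text
t: 22.6
eef_pos: [0.6701, 0.0715, 0.0549]
ee_rot: [-1.569, 0.008, 1.291]
wrist_force: [-9.5, -12.7, 13.4]
opening: 0.172
[0.67008109 0.07146695 0.05487544] [ -9.50067385 -12.67647037  13.36078719] 15.808629959341419 0.06479125167909609 1.4838990844477504
```

No motion while the force rises by 7 N, so the lever is on its end stop. Releasing and lifting.

```bash
python3 -m jog '[{"hand":0.9,"z":0,"x":-0.03,"y":-0.1,"turn":0},{"hand":0.6,"z":0,"x":-0.03,"y":-0.1,"turn":0},{"hand":0.6,"z":0,"x":-0.03,"y":-0.1,"turn":0},{"hand":0.6,"z":0,"x":-0.03,"y":-0.1,"turn":0},{"hand":0.6,"z":0.5,"x":-0.03,"y":-0.1,"turn":0},{"hand":0.6,"z":1.5,"x":-0.03,"y":-0.1,"turn":0},{"hand":0.6,"z":2.7,"x":-0.03,"y":-0.1,"turn":0},{"hand":0.6,"z":4,"x":-0.03,"y":-0.1,"turn":0}]'
python3 -m jog '[{"hand":0.6,"z":0.7,"x":-1,"y":-1,"turn":0},{"hand":0.6,"z":1.4,"x":-2,"y":-2,"turn":0},{"hand":0.6,"z":1.4,"x":-3,"y":-3,"turn":0},{"hand":0.6,"z":1.4,"x":-4,"y":-4,"turn":0},{"hand":0.6,"z":1.4,"x":-5,"y":-5,"turn":0},{"hand":0.6,"z":1.4,"x":-6,"y":-6,"turn":0},{"hand":0.6,"z":1.4,"x":-6,"y":-6,"turn":0},{"hand":0.6,"z":1.4,"x":-6,"y":-6,"turn":0}]'
python3 - <<'E'
from h import *
import cv2
s=observe();print(s["eef_pos"],s["wrist_force"],s["opening"])
p,d=camera("side");cv2.imwrite("pics/s10.png",cv2.resize(p[160:280,180:340,::-1],(800,600),interpolation=cv2.INTER_CUBIC))
p,d=camera("top");cv2.imwrite("pics/t10.png",cv2.resize(p[135:215,190:294,::-1],(780,600),interpolation=cv2.INTER_CUBIC))
E
```

```text
t: 23.4
eef_pos: [0.6704, 0.0739, 0.1767]
ee_rot: [-1.57, -0.0, 1.295]
wrist_force: [1.3, -0.7, 0.2]
opening: 0.399
t: 24.2
eef_pos: [0.4908, -0.1071, 0.2179]
ee_rot: [-1.572, 0.0, 1.292]
wrist_force: [0.4, -0.3, 0.3]
opening: 0.4
[ 0.49076009 -0.10713905  0.21791839] [ 0.42161654 -0.33025272  0.25606625] 0.40033096014024894
```

View pics/s10.png

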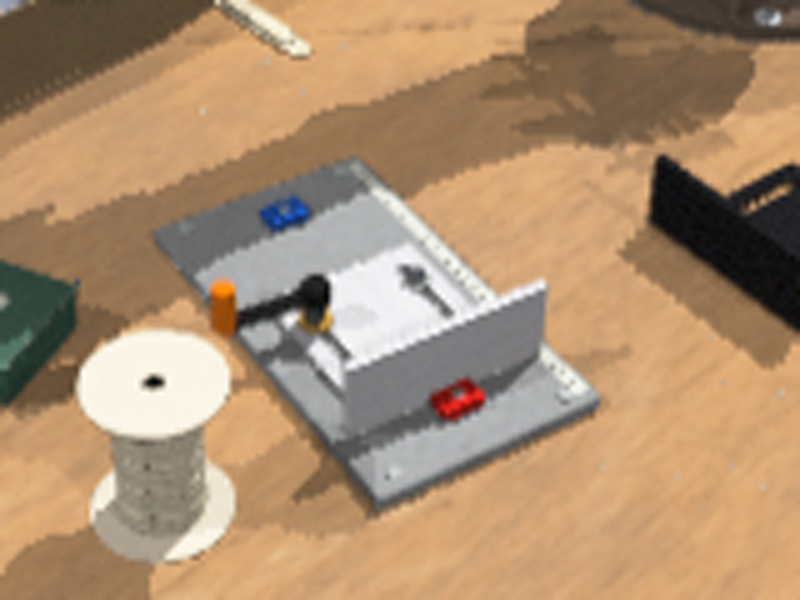

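View pics/t10.png

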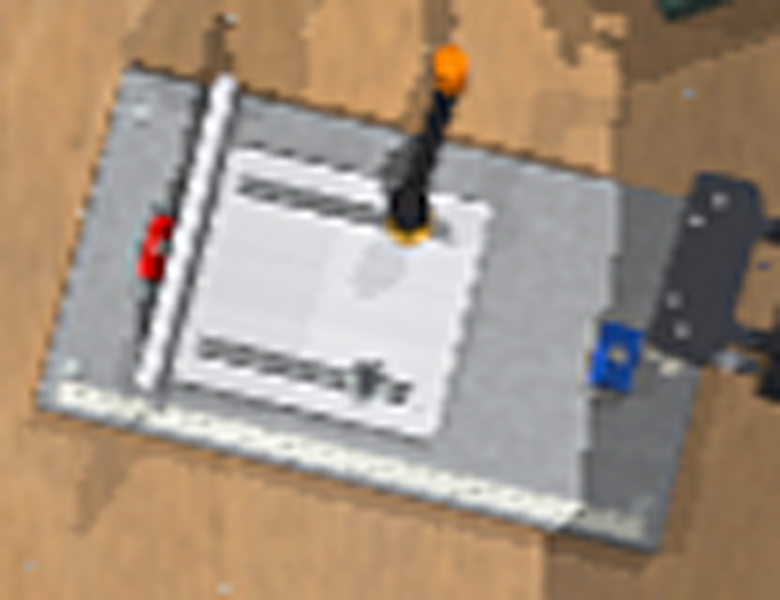

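The side view shows the fence still against red and the lever out along +x. The top view puts the post at (450,68) and the rail ends at about (227,80) and (147,386). I'll put numbers on both.

Run:
```python
from h import *
f=lambda u,v,z:hit("top",(190+u/7.5-.5,135+v/7.5-.5),z)
p=f(450,68,.074);o=f(548,222,.074)
b=np.array([.6064,.0882])  # bolt, top-camera frame
a=lambda q:np.arctan2(q[1]-b[1],q[0]-b[0])+1.795
print("lever",a(p),"was",a(o),"r",np.hypot(*(p[:2]-b)),np.hypot(*(o[:2]-b)))
print("rail",brd(f(227,80,.072)),brd(f(147,386,.072)),"red",brd(f(166,248,.022)))
```

```text
lever 1.4999609643828773 was 0.028589726190543452 r 0.062436680807613464 0.06475097124444892
rail [0.07315138 0.09389602] [-0.07439708  0.09418628] red [0.00094817 0.10820077]
```

The rail centre to red distance is 14.2 mm (touching is 14.0), and the lever is at about 1.50 rad. Handing in.

```bash
python3 -c "
from station import *
print(close_job())"
```

```text
the job is handed in; nothing more can be done
None
```

I slid the fence onto the red stop, let go of it, and swung the clamp lever home. The job was handed in at about 24 s; the hand-in reports no verdict.

- **Fence touch:** I gripped the smaller aluminium fence's rail and slid it about 27 mm. At the end, total force along the slot was about 12 N. Sliding friction was about 5.5 N, so I estimate about 6 N on the stop; that contact force was not measured directly.
- **Clamp lever:** I swung the post by an arc of about 1.4 rad, until it stopped moving and the force rose, then released and backed the arm away.
- **Last checks:**
  - **Gap:** the top camera gives about 0.2 mm between fence and red stop, which is within measuring error.
  - **Lever angle:** the top camera gives about 1.50 rad, while the arm's own position at the stop gave about 1.48. Both are above the 1.42 limit.
  - **Arm:** wrist force was near zero and the arm was clear.
- **Disagreement between cameras:** the top camera placed the board about 4 to 5 mm off from the side and wrist cameras. I used the wrist readings for grasping, and comparisons within one camera for the final checks.
- **Bystanders:** the reel, tin and bone folder looked unmoved where they showed in the last side view, but I did not measure them. I did not look at the loupe again; the arm never went near it.

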